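# Bring the heat sink under the thermal camera

### The job

Get the heat sink ready for its thermal picture. With a fingertip against the spokes, push the sample carousel round, and with a fingertip against the camera arm, push it over as far as its stop, so that in the end the camera looks straight down on the middle of the heat sink. Pinch and lift nothing, do not touch the three parts riding on the carousel, which must stay standing on it, and leave everything else on the bench where it is.

Things in the scene. Friction and masses are not known exactly. Their poses are not given: they have to be found in the camera images.
- rig: Fixed inspection stand. Origin: on the bench top under the vertical axis of the carousel, z up. Its +y points from that axis to the camera column (18 mm thick) 170 mm away. Foot 140 mm diameter, 14 mm high, under the carousel; a bar 34 mm wide, 10 mm high, joins it to the column's 68 mm foot. With the camera arm at its stop the lens is 50 mm along +y from the carousel axis.
- carousel (a joint): Angle of the carousel about the stand's vertical axis, rad, positive counter-clockwise seen from above, free for over a turn either way. Friction 0.08 N m, stays where left. Dark grey disc 170 mm in diameter, top 55 mm above the bench (hub knob to 64 mm), six level steel spokes 60 degrees apart. At value 0 one spoke points along the stand's +x.
- spoke_end (a point): Centre of the black 16 mm ball at the end of one of the six spokes, 136 mm from the carousel axis, 50 mm above the bench; the other five follow every 60 degrees. Spokes are 10 mm thick and stick out of the rim from radius 85 mm; below them, outside radius 70 mm, it is empty down to the bench (but for the low bar to the column).
- camera_arm (a joint): Angle of the camera arm about the column, rad, positive counter-clockwise seen from above. 0: far parked end; 1.745: working stop, arm pointing from the column straight at the carousel axis; starts 0.1 to 0.8. Arm direction = the stand's yaw + 170 degrees + this value. Friction 0.12 N m, stays where left.
- pivot (a point): Point on the column's axis at mid height of the arm, 145 mm above the bench. The arm is a level aluminium bar 16 mm wide, 138 to 152 mm above the bench, 130 mm long from this axis, with a black 32 mm hub (top at 158 mm). Beside and below the bar, between hub and camera, it is empty (a 74 mm high bottle may stand below).
- lens (a point): Centre of the lower end of the lens of the small blue thermal camera (52 x 28 x 12 mm) that hangs face down under the arm, 120 mm from the column axis, 118 mm above the bench; looks straight down.
- heat_sink: Finned aluminium heat sink, 30 x 30 x 17 mm, standing loose on the carousel disc about 50 mm from its axis, in one of three places. Origin: centre of its underside (55 mm above the bench), z up.
- battery_9v: Block battery 26 x 49 x 17 mm lying loose on the carousel disc, in another place. Origin: centre of its underside.
- bnc_tee: Metal T-shaped coaxial adapter 35 x 46 x 15 mm lying loose on the carousel disc, in another place. Origin: centre of its underside.
- flux_bottle: White dropper bottle, 30 mm diameter, 74 mm high, on the bench near the parked camera arm. Origin: centre of its underside. Leave alone.
- film_tape: Roll of amber tape, 56 mm diameter, 15 mm high, lying on the bench behind the stand. Origin: centre of its underside. Leave alone.
- solder_spool: Solder spool 49 mm diameter, 43 mm high, at the right edge of the bench. Origin: centre of its underside. Leave alone.
- solvent_bottle: White dropper bottle 44 mm diameter, 105 mm high, left of the camera column. Origin: centre of its underside. Leave alone.
- side_cutters: Cutters with red sleeves, 41 x 104 x 12 mm, lying at the left. Origin: centre of their underside. Leave alone.
- driver_hex: Small screwdriver with yellow handle, 132 mm long, 13 mm thick, lying at the far left. Origin: centre of its underside. Leave alone.
- tweezers: Black tweezers, 121 mm long, 9 mm high, lying at the front right. Origin: centre of their underside. Leave alone.
There are look-alikes about, which are no part of the job. There is more than one size of the bnc_tee; the job needs the smaller.

How it is judged (in metres and radians):
At the end, for the whole second after the job is handed in: The camera arm is at its stop (within 0.06 rad), the lens is within 12 mm horizontally of the middle of the heat sink, the heat sink is at rest, and heat sink, battery and T adapter all still stand upright on the carousel disc (value of joint camera_arm above 1.685 rad and horizontal distance between lens and heat_sink below 0.012 m and linear speed of heat_sink below 0.01 m/s and height (world z) of heat_sink between 0.05 and 0.062 m and angle between each of heat_sink, battery_9v, bnc_tee's own z axis and vertical below 0.15 rad and horizontal distance between each of heat_sink, battery_9v, bnc_tee and rig below 0.085 m and height (world z) of battery_9v between 0.05 and 0.062 m and height (world z) of bnc_tee between 0.05 and 0.062 m); the robot touches nothing.
It fails at once if the robot touches a part on the carousel (contact force between any of the fingers, the arm and heat_sink above 0.5 N or contact force between any of the fingers, the arm and battery_9v above 0.5 N or contact force between any of the fingers, the arm and bnc_tee above 0.5 N).
It fails at once if a part is lifted off the carousel (height (world z) of any of heat_sink, battery_9v, bnc_tee above 0.07 m).
It fails at once if something else on the bench is moved by more than 20 mm or lifted (distance of any of flux_bottle, film_tape, solder_spool, solvent_bottle, side_cutters, driver_hex, tweezers from where it was at the start of the episode above 0.02 m).
It also fails if it takes over 72 s, if anything falls off the work surface, if the arm or the gripper's body presses on something with over 40 N, if the wrist force passes 120 N, or if a joint passes its speed limit or range.

### The arm

A 6-joint arm with a two-finger parallel gripper is mounted at the origin on a cart in front of the work surface, level with it; the furniture and walls round the work are solid. World frame = base frame: x ahead of the robot, y to its left, z up, the work surface at z = 0. Lengths are in m, angles in degrees, forces in N, time in s.
With the tool pointing down it reaches from about 0.25 to 0.725 m from the base axis. Payload 9.7 kg.
Tool frame: the origin (TCP) lies midway between the tips of the shut fingers; the grasp point (between the pads) lies 19 mm behind it; z points along the fingers, y is the line along which they close (so a half turn about z gives the same grasp; the last joint's range is limited). The gripper opens to 85 mm and grips with 20 to 120 N. Pads are 22 mm wide; open, the fingers measure 114 mm over their backs; the gripper's body (76 mm by 85 mm) begins 54 mm behind the grasp point. The pads swing forward as they close: fully open they stand 13 mm farther back than shut.
Start: joints at [-67.265, 4.979, 10.078, 95.1, 0, 90], TCP at [0.213, -0.507, 0.231] pointing down, gripper open.
Joint ranges: [-179.16, 179.16], [-48.56, 103.87], [-65.8, 70.77], [-126.05, 130.52], [-82.76, 87.17], [-180, 180]. Speed limits (degrees/s): [127.2, 127.2, 147.25, 180, 180, 180].

### API

Orientations are given as [roll, pitch, yaw] about the fixed x, y, z axes, in that order (R = Rz(yaw) Ry(pitch) Rx(roll)).
In Python, from workcell import bot gives the robot as it stands.
- The arm moves only by the shell command python3 -m crank 'ROWS' [FORCE]. ROWS is JSON, a list of rows, each an object with "gripper": the finger opening in mm, from 0 to 85.4; "travel": the shift along the tool's x, y, z in mm, a list of three; "twist": the turn, a rotation vector about the tool's x, y, z in rad, a list of three. In form: [{"gripper": gripper, "travel": [tx, ty, tz], "twist": [rx, ry, rz]}, ...]. A call has 1 to 12 rows; each row shifts and turns the commanded pose from where the row before left it, along the tool's axes as they then stand; what a row does not reach is not made up. A row lasts 1/8 s, in which the tool goes at most 62.5 mm and 10.7 degrees, less where a joint would pass 70% of its speed; a pose out of reach is approached as far as the arm can. A call is refused whole if a number of a shift passes 62.5 or a number of a turn 0.188, either way. A call with a gripper value outside its range is refused whole. The fingers move at their own pace and stop on an object; FORCE is the grip in N (left out, the last holds). Time passes only in rows, so rows that do not move let the fingers close. It gives the time, the measured TCP pose, the force, the opening and the grip force at its end, in the units of the state.
- bot.get_obs(): the state, without advancing time (a new reading comes with each control period).
- bot.camera(name): name is "side" or "top"; returns the picture (384x512x3 uint8, red, green, blue); there is no depth.
- bot.calibration(name): a dict with "vfov" (degrees; the focal length in pixels is half the picture's height over the tangent of half this angle, whatever the lens; pixels are square), "cx", "cy" (the principal point, pixels), "k1" (the pictures are not rectified: a ray, as slopes to the right and down, at radius r is drawn at 1 + k1 r^2 times it, then the intrinsics apply), "camera_from_world" (4x4, takes a point from world to camera coordinates). Camera axes: x right, y down, z forward; pixel columns grow to the right and rows downward; lengths in m; the calibration is good to about 2 mm. A picture is of the moment at which its call begins. calibration takes no time and is no camera call.
- bot.job_done(): hands the job in; it is judged then, once.
The state is a dict: "time": time; "q": joint angles; "qd": joint speeds; "joint_efforts": joint torques, N m; "ee_pos": TCP position; "tcp_rot": TCP orientation; "wrist_force": force on the tool from outside, world axes, zero at the start; "torque": the same for the moment, N m; "opening": finger opening in m; "grasp_force": force on a finger pad.
Only numpy, scipy, OpenCV 4.12 (cv2) and the standard library are available. Lean on these libraries where they do the work, as an engineer would, in place of code of your own. Each camera call takes 0.05 s, during which the arm holds its last target. There are 200 camera calls.

## Working session

There is one attempt and no reset: what is moved stays moved. The work goes in short steps, Python scripts to look and compute and a shell command to move; the robot and the scene stay as the last step left them, time stands still between calls to the robot, and variables do not carry over. Pictures are saved under pics/ and viewed, at most 10 in all, crops included, and the job is handed in when it is done.

```bash
mkdir -p pics; ls
cat > h.py <<'E'
import numpy as np, cv2
from workcell import bot
def K(n):
    c=bot.calibration(n); f=192/np.tan(np.radians(c["vfov"]/2)); return c,f
def ray(n,u,v):
    c,f=K(n); d=np.array([(u-c["cx"])/f,(v-c["cy"])/f]); s=d.copy()
    for _ in range(20): s=d/(1+c["k1"]*(s@s))
    M=np.array(c["camera_from_world"]); R=M[:3,:3]; return -R.T@M[:3,3], R.T@np.r_[s,1]
def onz(n,u,v,z):
    o,d=ray(n,u,v); return o+d*(z-o[2])/d[2]
def proj(n,p):
    c,f=K(n); q=np.array(c["camera_from_world"])@np.r_[p,1]; s=q[:2]/q[2]; s=s*(1+c["k1"]*(s@s)); return s*f+[c["cx"],c["cy"]]
E
python3 - <<'E'
from h import *
for n in("top","side"):
    im=bot.camera(n); cv2.imwrite(f"pics/{n}0.png",cv2.resize(im[:,:,::-1],None,fx=1.5,fy=1.5,interpolation=cv2.INTER_CUBIC)); np.save(f"{n}0.npy",im)
    print(n,ray(n,256,192))
o=bot.get_obs();print(o)
E
```

```text
pics
top (array([0.48469942, 0.23347035, 1.17659817]), array([ 0.05422351,  0.00590911, -0.99857085]))
side (array([ 0.42238003, -0.69682523,  0.88878108]), array([ 0.10852811,  0.75064913, -0.65176282]))
{'time': 0.1, 'q': array([-6.72655857e+01,  5.00738175e+00,  1.00404845e+01,  9.50977494e+01,
       -2.51943414e-03,  8.99990219e+01]), 'qd': array([ 0.03923273, -0.04372666,  0.08491515, -0.18911839, -0.0390977 ,
        0.02341194]), 'joint_efforts': array([-6.98535969e-04, -5.21560872e+01,  4.65652442e+01,  1.60572695e-02,
       -6.98284310e-06, -1.70426009e-06]), 'ee_pos': array([ 0.21247045, -0.50710367,  0.23067274]), 'tcp_rot': array([-1.79935353e+02,  2.51832890e-03,  2.27353952e+01]), 'wrist_force': array([0.58807137, 0.61511274, 0.22928047]), 'torque': array([-0.03240176,  0.01166812,  0.03300448]), 'grasp_force': 0.0, 'opening': 0.08547395848079567}
```

View pics/top0.png

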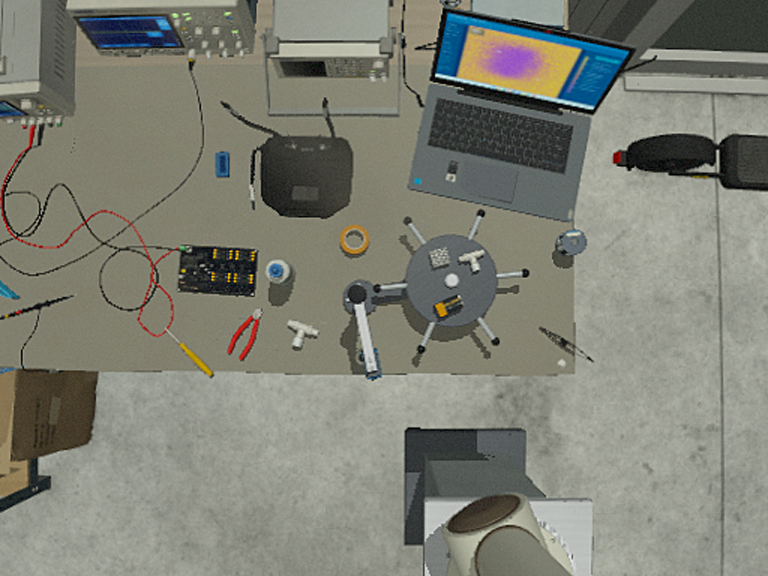

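View pics/side0.png

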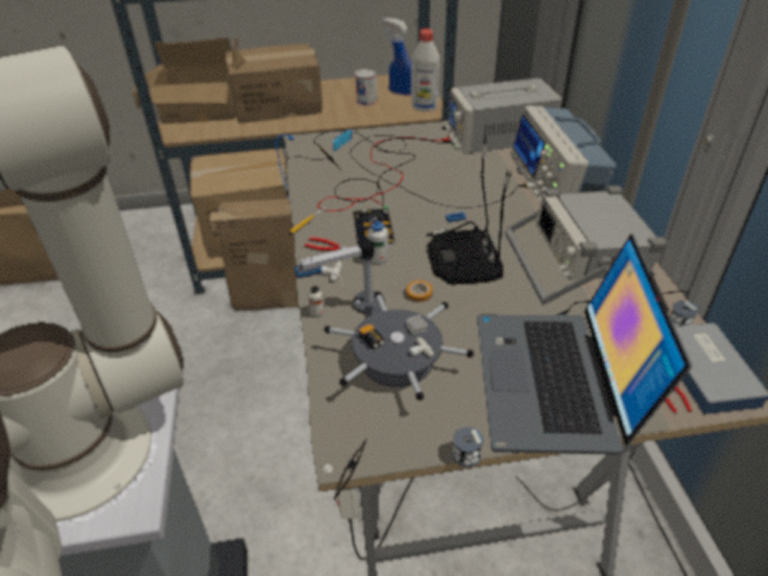

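The top view (1.5x) shows the carousel hub at (451,281) and balls at about (407,221), (481,213), (525,273), (494,341), (421,349) and (378,289). The column hub is at (358,295), with the camera arm pointing down to (372,375). On the disc are the heat sink (440,257), tee (470,262) and battery (448,307). The side view agrees with this.

```bash
cat > m.py <<'E'
from h import *
from scipy.optimize import least_squares
def blob(im,u,v,r,f):
    u0,v0=int(u-r),int(v-r); p=im[v0:v0+2*r+1,u0:u0+2*r+1].astype(int); m=f(p).astype(np.uint8)
    n,l,s,c=cv2.connectedComponentsWithStats(m); 
    k=1+np.argmax(s[1:,4]); return c[k]+[u0,v0],s[k,4]
if __name__=="__main__":
    im=np.load("top0.npy"); P=[]
    for u,v in[(407,221),(481,213),(525,273),(494,341),(421,349),(378,289)]:
        c,a=blob(im,u/1.5,v/1.5,6,lambda p:p.max(2)<45); w=onz("top",*c,.05); P.append(w[:2]); print(c,a,w.round(4))
    P=np.array(P); C=P.mean(0); print("C",C,np.linalg.norm(P-C,axis=1)); d=P-C;a=np.degrees(np.arctan2(d[:,1],d[:,0]));print("ang",a,a%60)
    c,n=blob(im,358/1.5,295/1.5,11,lambda p:p.max(2)<45); w=onz("top",*c,.158);print("hub",c,n,w)
    y=w[:2]-C; print("dist",np.linalg.norm(y),"rig yaw",np.degrees(np.arctan2(y[1],y[0]))-90)
    e=onz("top",370/1.5,356/1.5,.152);print("arm end",e, np.degrees(np.arctan2(*(e-w)[[1,0]])))
    c,n=blob(im,440/1.5,257/1.5,9,lambda p:p.min(2)>110);h=onz("top",*c,.072);print("sink",c,n,h,"r",np.linalg.norm(h[:2]-C),"ang",np.degrees(np.arctan2(*(h[:2]-C)[::-1])))
    for nm,u,v,z in[("tee",470,262,.07),("bat",448,307,.072),("knob",451,281,.064),("spool",571,241,.043),("solvent",278,270,.1),("tw",567,345,.005),("tape",354,240,.015),("arm cam",373,373,.13),("laptop corner",573,220,.02)]: print(nm,onz("top",u/1.5,v/1.5,z).round(3))
    print("flux side",onz("side",316/1.5,292/1.5,.074))
E
python3 m.py
```

```text
[273. 147.] 1 [0.6706 0.1943 0.05  ]
[320.4        141.73333333] 15 [0.6865 0.0632 0.05  ]
[350.0625 181.75  ] 16 [ 0.5761 -0.0183  0.05  ]
[330.125  227.4375] 16 [0.4506 0.0371 0.05  ]
[280.4375 232.5625] 16 [0.4358 0.1727 0.05  ]
[250.8125 192.125 ] 16 [0.5454 0.2543 0.05  ]
C [0.56084864 0.11721218] [0.13410817 0.13674954 0.13634499 0.13626419 0.13680457 0.13799544]
ang [  35.06678567  -23.25837773  -83.55818464 -143.9738612   156.0892204
   96.42062223] [35.06678567 36.74162227 36.44181536 36.0261388  36.0892204  36.42062223]
hub [236.40816327 196.6122449 ] 49 [0.52818292 0.28790053 0.158     ]
dist 0.17378596319512296 rig yaw 10.834061506831574
arm end [0.42774271 0.26169898 0.152     ] -165.37925535667668
sink [292.75       170.83333333] 120 [0.60259115 0.14145493 0.072     ] r 0.048271606576371986 ang 30.146680140629375
tee [0.593 0.086 0.07 ]
bat [0.512 0.125 0.072]
knob [0.559 0.119 0.064]
spool [ 0.636 -0.106  0.043]
solvent [0.573 0.426 0.1  ]
tw [ 0.443 -0.108  0.005]
tape [0.638 0.298 0.015]
arm cam [0.398 0.257 0.13 ]
laptop corner [ 0.68  -0.117  0.02 ]
flux side [0.42409337 0.25416782 0.074     ]
```

```bash
python3 -m crank '[{"gripper":0,"travel":[20,-20,0],"twist":[0,0,0]},{"gripper":0,"travel":[38,-37,0],"twist":[0,0,-0.1]},{"gripper":0,"travel":[0,0,0],"twist":[0,0,-0.18]},{"gripper":0,"travel":[0,0,0],"twist":[0,0,-0.18]},{"gripper":0,"travel":[0,0,0],"twist":[0,0,-0.18]},{"gripper":0,"travel":[0,0,0],"twist":[0,0,-0.18]},{"gripper":0,"travel":[0,0,0],"twist":[0,0,-0.18]},{"gripper":0,"travel":[0,0,0],"twist":[0,0,-0.18]},{"gripper":0,"travel":[0,0,0],"twist":[0,0,-0.18]},{"gripper":0,"travel":[0,0,0],"twist":[0,0,-0.18]},{"gripper":0,"travel":[0,0,0],"twist":[0,0,-0.18]},{"gripper":0,"travel":[0,0,0],"twist":[0,0,0]}]'
```

```text
time: 1.6
ee_pos: [0.244, -0.4322, 0.231]
tcp_rot: [180.0, -0.0, 121.2]
wrist_force: [0.3, -0.1, -0.3]
opening: 0.0002
grasp_force: 0.0
```

```bash
python3 -m crank '[{"gripper":0,"travel":[0,0,0],"twist":[0,0,0.17]},{"gripper":0,"travel":[20,19,0],"twist":[0,0,0]},{"gripper":0,"travel":[40,39,0],"twist":[0,0,0]},{"gripper":0,"travel":[40,39,0],"twist":[0,0,0]},{"gripper":0,"travel":[40,39,0],"twist":[0,0,0]},{"gripper":0,"travel":[40,39,0],"twist":[0,0,0]},{"gripper":0,"travel":[40,39,0],"twist":[0,0,0]},{"gripper":0,"travel":[40,39,0],"twist":[0,0,0]},{"gripper":0,"travel":[40,39,0],"twist":[0,0,0]},{"gripper":0,"travel":[40,39,0],"twist":[0,0,0]},{"gripper":0,"travel":[40,39,0],"twist":[0,0,0]},{"gripper":0,"travel":[16,18,0],"twist":[0,0,0]}]'
python3 -m crank '[{"gripper":0,"travel":[0,0,0],"twist":[0,0,0]},{"gripper":0,"travel":[0,0,0],"twist":[0,0,0]}]'
```

```text
time: 3.1
ee_pos: [0.4599, 0.0811, 0.2308]
tcp_rot: [-180.0, -0.0, 111.4]
wrist_force: [-0.1, -0.6, 0.6]
opening: 0.0
grasp_force: 0.0
time: 3.35
ee_pos: [0.4592, 0.0781, 0.2312]
tcp_rot: [-180.0, 0.0, 111.4]
wrist_force: [-1.1, -0.5, 0.3]
opening: 0.0001
grasp_force: 0.0
```

```bash
python3 -m crank '[{"gripper":0,"travel":[0,0,48],"twist":[0,0,0]},{"gripper":0,"travel":[0,0,48],"twist":[0,0,0]},{"gripper":0,"travel":[0,0,48],"twist":[0,0,0]},{"gripper":0,"travel":[0,0,49],"twist":[0,0,0]},{"gripper":0,"travel":[0,0,0],"twist":[0,0,0]},{"gripper":0,"travel":[0,0,0],"twist":[0,0,0]}]'
python3 -m crank '[{"gripper":0,"travel":[-4,0.1,0],"twist":[0,0,-0.035]},{"gripper":0,"travel":[-4,0.1,0],"twist":[0,0,-0.035]},{"gripper":0,"travel":[-4,0.1,0],"twist":[0,0,-0.035]},{"gripper":0,"travel":[-4,0.1,0],"twist":[0,0,-0.035]},{"gripper":0,"travel":[-5.7,0.15,0],"twist":[0,0,-0.052]},{"gripper":0,"travel":[-5.7,0.15,0],"twist":[0,0,-0.052]},{"gripper":0,"travel":[-5.7,0.15,0],"twist":[0,0,-0.052]},{"gripper":0,"travel":[-5.7,0.15,0],"twist":[0,0,-0.052]},{"gripper":0,"travel":[-5.7,0.15,0],"twist":[0,0,-0.052]},{"gripper":0,"travel":[-5.7,0.15,0],"twist":[0,0,-0.052]},{"gripper":0,"travel":[-5.7,0.15,0],"twist":[0,0,-0.052]},{"gripper":0,"travel":[-5.7,0.15,0],"twist":[0,0,-0.052]}]'
python3 - <<'E'
from h import *
im=bot.camera("top");np.save("top1.npy",im);cv2.imwrite("pics/t1.png",cv2.resize(im[110:290,200:400,::-1],None,fx=3,fy=3,interpolation=cv2.INTER_CUBIC))
d=bot.get_obs()["ee_pos"][:2]-[.561,.118];print(np.linalg.norm(d),np.degrees(np.arctan2(d[1],d[0])))
E
```

```text
time: 4.1
ee_pos: [0.4603, 0.0781, 0.0404]
tcp_rot: [179.9, 0.0, 111.5]
wrist_force: [-0.8, 1.0, 0.8]
opening: 0.0001
grasp_force: 0.0
time: 5.6
ee_pos: [0.4981, 0.0301, 0.0413]
tcp_rot: [179.9, 0.2, 143.5]
wrist_force: [-0.9, 1.3, 0.3]
opening: 0.0001
grasp_force: 0.4
0.10805828064460772 -125.25588531887924
```

View pics/t1.png

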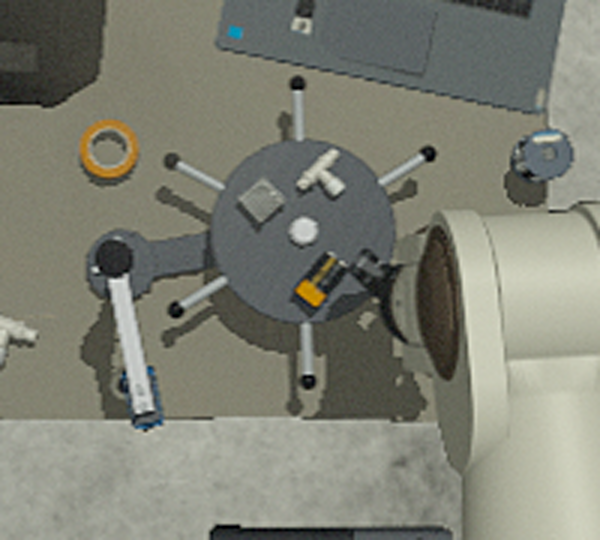

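The carousel has turned about 22° and all three parts still ride on it: sink at (262,201), tee (322,172) and battery (320,280) in the crop. The fingers are clear of the battery. Next I'll compute the exact angle.

```bash
cat > ang.py <<'E'
import sys
from m import *
im=np.load(sys.argv[1]); C=np.array([.561,.118])
for a in sys.argv[2:]:
    t=np.radians(float(a)); u=proj("top",np.r_[C+.136*np.array([np.cos(t),np.sin(t)]),.05])
    try:
        c,n=blob(im,*u,6,lambda p:p.max(2)<45); w=onz("top",*c,.05)[:2]-C; print(a,n,np.linalg.norm(w),np.degrees(np.arctan2(w[1],w[0])))
    except Exception as e: print(a,e)
E
python3 ang.py top1.npy 0 60 120 180 -60
python3 - <<'E'
from m import *
im=np.load("top1.npy")
c,n=blob(im,200+262/3,110+201/3,9,lambda p:p.min(2)>110);h=onz("top",*c,.072)[:2]-[.561,.118];print(n,h,np.linalg.norm(h),np.degrees(np.arctan2(h[1],h[0])))
E
```

```text
0 15 0.13659036550602188 2.339951668645686
60 attempt to get argmax of an empty sequence
120 14 0.1371380970669237 122.39395470659598
180 15 0.13620262288787455 -177.72555129550855
-60 15 0.13653329779577436 -57.88974891248274
122 [0.02790024 0.0395101 ] 0.048368082964982975 54.77200156078024
```

```bash
python3 -m crank '[{"gripper":0,"travel":[-5.6,0.15,0],"twist":[0,0,-0.052]},{"gripper":0,"travel":[-5.6,0.15,0],"twist":[0,0,-0.052]},{"gripper":0,"travel":[-5.6,0.15,0],"twist":[0,0,-0.052]},{"gripper":0,"travel":[-5.6,0.15,0],"twist":[0,0,-0.052]},{"gripper":0,"travel":[-5.6,0.15,0],"twist":[0,0,-0.052]},{"gripper":0,"travel":[-5.6,0.15,0],"twist":[0,0,-0.052]},{"gripper":0,"travel":[-5.6,0.15,0],"twist":[0,0,-0.052]},{"gripper":0,"travel":[-5.6,0.15,0],"twist":[0,0,-0.052]},{"gripper":0,"travel":[-5.6,0.15,0],"twist":[0,0,-0.052]},{"gripper":0,"travel":[-5.6,0.15,0],"twist":[0,0,-0.052]},{"gripper":0,"travel":[-5.6,0.15,0],"twist":[0,0,-0.052]},{"gripper":0,"travel":[-5.6,0.15,0],"twist":[0,0,-0.052]}]'
python3 -m crank '[{"gripper":0,"travel":[-5.6,0.15,0],"twist":[0,0,-0.052]},{"gripper":0,"travel":[-4,0.1,0],"twist":[0,0,-0.036]},{"gripper":0,"travel":[-3,0.1,0],"twist":[0,0,-0.028]},{"gripper":0,"travel":[0,0,0],"twist":[0,0,0]},{"gripper":0,"travel":[0,0,0],"twist":[0,0,0]}]'
cat > st.py <<'E'
from m import *
im=bot.camera("top");np.save("top2.npy",im)
d=bot.get_obs()["ee_pos"][:2]-[.561,.118];print(np.linalg.norm(d),np.degrees(np.arctan2(d[1],d[0])))
t=np.radians(99); C=np.array([.561,.118]); u=proj("top",np.r_[C+.048*np.array([np.cos(t),np.sin(t)]),.072])
c,n=blob(im,*u,11,lambda p:p.min(2)>110);h=onz("top",*c,.072)[:2]-C;print(c,n,h,np.linalg.norm(h),np.degrees(np.arctan2(h[1],h[0])))
E
python3 st.py; python3 ang.py top2.npy 46 106 166 -134
```

```text
time: 7.15
ee_pos: [0.5604, 0.0089, 0.0408]
tcp_rot: [180.0, 0.2, 179.2]
wrist_force: [-1.3, -0.6, 0.1]
opening: -0.0003
grasp_force: 0.4
time: 7.78
ee_pos: [0.5717, 0.0097, 0.0384]
tcp_rot: [180.0, 0.0, -174.2]
wrist_force: [-0.6, 0.4, -0.1]
opening: 0.0001
grasp_force: 0.0
0.1088233066809519 -84.36443565659093
[284.13953488 184.86046512] 43 [0.00350695 0.04652559] 0.046657571929361145 85.6893811745022
46 attempt to get argmax of an empty sequence
106 14 0.13734493131688996 104.58609068468233
166 20 0.13683957418095535 164.24194251008595
-134 23 0.13654271272698232 -135.54978708460578
```

Run:
```python
import numpy as np,cv2
im=np.load("top2.npy");cv2.imwrite("pics/t2.png",cv2.resize(im[140:240,230:370,::-1],None,fx=5,fy=5,interpolation=cv2.INTER_CUBIC))
```

```text
(no output)
```

View pics/t2.png

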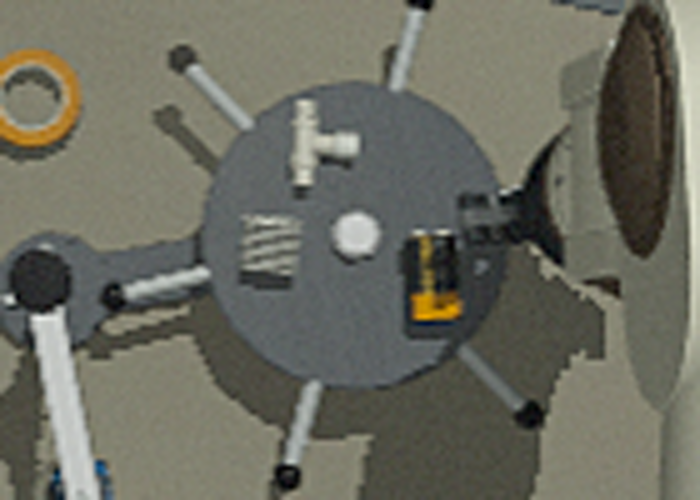

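The sink's top face spans roughly (241-302, 214-280) in the crop, centred at about (271,247). All parts are upright. The finger at lower right is still against the spoke, clear of the battery.

Run:
```python
from m import *
C=np.array([.561,.118])
for u,v,z in[(271,247,.072),(355,235,.064)]:
    h=onz("top",230+(u-2)/5,140+(v-2)/5,z)[:2]-C;print(h,np.linalg.norm(h),np.degrees(np.arctan2(h[1],h[0])))
im=np.load("top2.npy")
# column hub from both views
for th in(45,60):
    c,n=blob(im,230+40/5,140+275/5,11,lambda p:p.max(2)<th);w=onz("top",*c,.158)[:2]-C;print(c,n,w,np.linalg.norm(w),np.degrees(np.arctan2(w[1],w[0])))
```

```text
[-0.00764918  0.04739423] 0.04800753201711005 99.16817613158334
[-0.0002772  0.0014195] 0.0014463128869888159 101.04973461163112
[236.73170732 197.3902439 ] 41 [-0.03473746  0.16907743] 0.1726090015532465 101.61002955360331
[237.525      195.83333333] 120 [-0.03086447  0.16715598] 0.16998157843948436 100.46153504268918
```

```bash
python3 -m crank '[{"gripper":0,"travel":[-2,0,0],"twist":[0,0,-0.018]},{"gripper":0,"travel":[-2.2,0.1,0],"twist":[0,0,-0.02]},{"gripper":0,"travel":[0,0,0],"twist":[0,0,0]},{"gripper":0,"travel":[0,0,0],"twist":[0,0,0]},{"gripper":0,"travel":[8,-3,0],"twist":[0,0,0]},{"gripper":0,"travel":[10,-5,0],"twist":[0,0,0]},{"gripper":0,"travel":[0,0,0],"twist":[0,0,0]},{"gripper":0,"travel":[0,0,-40],"twist":[0,0,0]},{"gripper":0,"travel":[0,0,-60],"twist":[0,0,0]},{"gripper":0,"travel":[0,0,-60],"twist":[0,0,0]},{"gripper":0,"travel":[0,0,0],"twist":[0,0,0]}]'
python3 st.py; python3 ang.py top2.npy 47 107 167 -133
```

```text
time: 9.2
ee_pos: [0.5611, -0.0002, 0.2039]
tcp_rot: [-179.9, 0.5, -172.0]
wrist_force: [-0.2, 0.5, -1.5]
opening: 0.0002
grasp_force: 0.0
0.11822408922747518 -90.3414252855564
[283.40625 184.5    ] 32 [0.00446259 0.04850113] 0.048705994762539284 84.74301716376421
47 attempt to get argmax of an empty sequence
107 17 0.136776923442774 106.30650046334277
167 19 0.136370206635253 165.8614935899502
-133 16 0.1366653732722164 -133.30204140434262
```

```bash
python3 -m crank '[{"gripper":0,"travel":[0,0,0],"twist":[0,0,0.172]},{"gripper":0,"travel":[0,0,0],"twist":[0,0,0.172]},{"gripper":0,"travel":[0,0,0],"twist":[0,0,0.172]},{"gripper":0,"travel":[0,0,0],"twist":[0,0,0.172]},{"gripper":0,"travel":[0,0,0],"twist":[0,0,0.172]},{"gripper":0,"travel":[0,0,0],"twist":[0,0,0.172]},{"gripper":0,"travel":[0,0,0],"twist":[0,0,0.172]},{"gripper":0,"travel":[0,0,0],"twist":[0,0,0.172]},{"gripper":0,"travel":[0,0,0],"twist":[0,0,0.172]},{"gripper":0,"travel":[0,0,0],"twist":[0,0,0.172]},{"gripper":0,"travel":[0,0,0],"twist":[0,0,0.172]}]'
python3 -m crank '[{"gripper":0,"travel":[20,-11,0],"twist":[0,0,0]},{"gripper":0,"travel":[39,-21,0],"twist":[0,0,0]},{"gripper":0,"travel":[39,-21,0],"twist":[0,0,0]},{"gripper":0,"travel":[39,-21,0],"twist":[0,0,0]},{"gripper":0,"travel":[39,-21,0],"twist":[0,0,0]},{"gripper":0,"travel":[39,-21,0],"twist":[0,0,0]},{"gripper":0,"travel":[39,-21,0],"twist":[0,0,0]},{"gripper":0,"travel":[20,-11,0],"twist":[0,0,0]},{"gripper":0,"travel":[0,0,0],"twist":[0,0,0]},{"gripper":0,"travel":[0,0,0],"twist":[0,0,0]}]'
python3 - <<'E'
from h import *
im=bot.camera("top");cv2.imwrite("pics/t3.png",cv2.resize(im[120:270,180:360,::-1],None,fx=4,fy=4,interpolation=cv2.INTER_CUBIC))
E
```

```text
time: 10.62
ee_pos: [0.5586, -0.0002, 0.1965]
tcp_rot: [-179.9, 0.0, 79.2]
wrist_force: [0.6, 0.1, 0.2]
opening: -0.0003
grasp_force: 0.0
time: 11.88
ee_pos: [0.4631, 0.2955, 0.1974]
tcp_rot: [-179.9, 0.1, 79.6]
wrist_force: [-0.4, -0.8, -0.5]
opening: 0.0004
grasp_force: 0.0
```

View pics/t3.png

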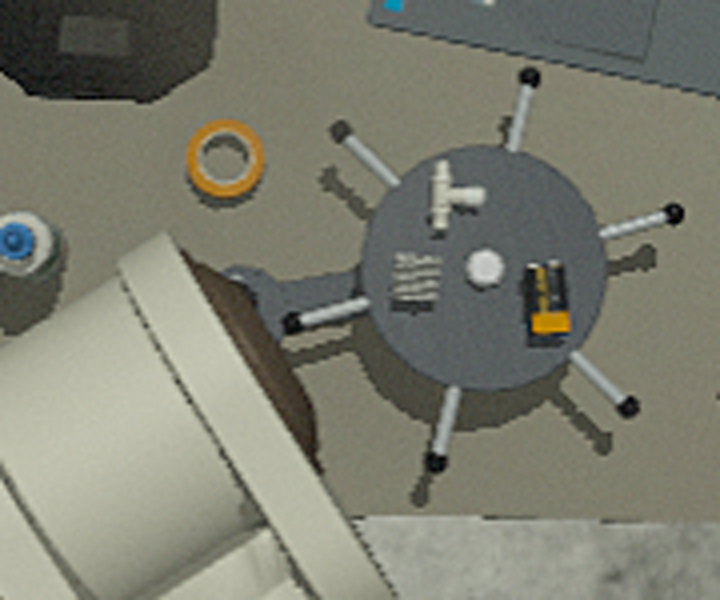

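The carousel is well placed, with the sink at about (417,278) in the crop and the parts standing. The forearm hides the camera arm here, so I'll check with the side view.

Run:
```python
from h import *
im=bot.camera("side");cv2.imwrite("pics/s3.png",cv2.resize(im[100:280,150:360,::-1],None,fx=3.5,fy=3.3,interpolation=cv2.INTER_CUBIC))
print(proj("side",bot.get_obs()["ee_pos"])-[150,100])
```

```text
[69.41817019 50.99595092]
```

View pics/s3.png

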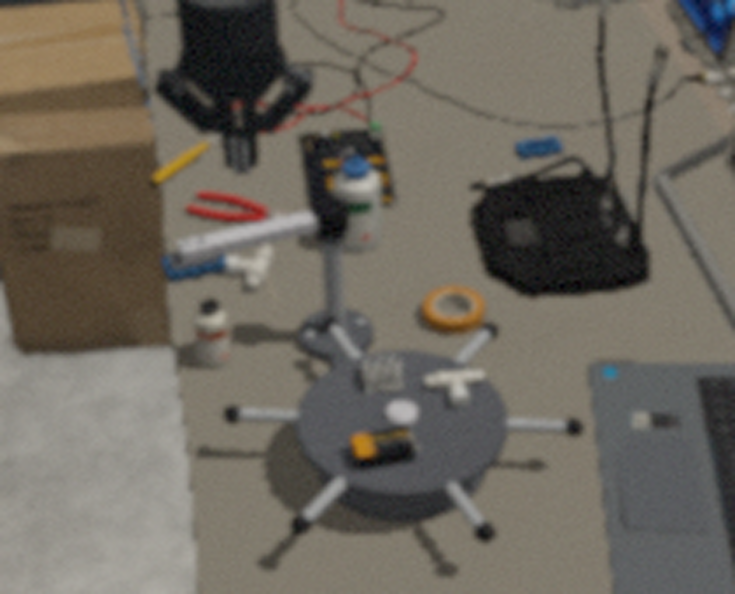

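The side view shows the closed fingertips behind the camera arm at about (240,165). Knuckles sit about 55 mm above the tip, and the flux bottle at (210,335) is far below. Descending and pushing.

```bash
python3 -m crank '[{"gripper":0,"travel":[0,0,33],"twist":[0,0,0]},{"gripper":0,"travel":[0,0,34],"twist":[0,0,0]},{"gripper":0,"travel":[0,0,0],"twist":[0,0,0]},{"gripper":0,"travel":[0,0,0],"twist":[0,0,0]}]'
python3 -m crank '[{"gripper":0,"travel":[-3,0.1,0],"twist":[0,0,-0.045]},{"gripper":0,"travel":[-3,0.1,0],"twist":[0,0,-0.045]},{"gripper":0,"travel":[-3,0.1,0],"twist":[0,0,-0.045]},{"gripper":0,"travel":[-3,0.1,0],"twist":[0,0,-0.045]},{"gripper":0,"travel":[-4.7,0.16,0],"twist":[0,0,-0.07]},{"gripper":0,"travel":[-4.7,0.16,0],"twist":[0,0,-0.07]},{"gripper":0,"travel":[-4.7,0.16,0],"twist":[0,0,-0.07]},{"gripper":0,"travel":[-4.7,0.16,0],"twist":[0,0,-0.07]}]'
cat > pv.py <<'E'
from h import *
o=bot.get_obs();d=o["ee_pos"][:2]-[.529,.285];print("r,th",np.linalg.norm(d),np.degrees(np.arctan2(d[1],d[0]))%360)
E
python3 pv.py
```

```text
time: 12.48
ee_pos: [0.4638, 0.2959, 0.1327]
tcp_rot: [179.9, -0.0, 79.5]
wrist_force: [-0.8, -0.0, 0.1]
opening: 0.0
grasp_force: 0.0
time: 13.48
ee_pos: [0.4653, 0.266, 0.1334]
tcp_rot: [179.9, -0.1, 106.1]
wrist_force: [-2.6, 1.8, -0.0]
opening: -0.0001
grasp_force: 1.2
r,th 0.0664474045087675 196.64965214320196
```

```bash
python3 -m crank '[{"gripper":0,"travel":[-4.7,0.16,0],"twist":[0,0,-0.07]},{"gripper":0,"travel":[-4.7,0.16,0],"twist":[0,0,-0.07]},{"gripper":0,"travel":[-4.7,0.16,0],"twist":[0,0,-0.07]},{"gripper":0,"travel":[-4.7,0.16,0],"twist":[0,0,-0.07]},{"gripper":0,"travel":[-4.7,0.16,0],"twist":[0,0,-0.07]},{"gripper":0,"travel":[-4.7,0.16,0],"twist":[0,0,-0.07]},{"gripper":0,"travel":[-4.7,0.16,0],"twist":[0,0,-0.07]},{"gripper":0,"travel":[-4.7,0.16,0],"twist":[0,0,-0.07]},{"gripper":0,"travel":[-4.7,0.16,0],"twist":[0,0,-0.07]},{"gripper":0,"travel":[-4.7,0.16,0],"twist":[0,0,-0.07]},{"gripper":0,"travel":[-4.7,0.16,0],"twist":[0,0,-0.07]},{"gripper":0,"travel":[-4.7,0.16,0],"twist":[0,0,-0.07]}]'
python3 pv.py
python3 -m crank '[{"gripper":0,"travel":[-3.3,0.1,0],"twist":[0,0,-0.05]},{"gripper":0,"travel":[-3.3,0.1,0],"twist":[0,0,-0.05]},{"gripper":0,"travel":[-3.3,0.1,0],"twist":[0,0,-0.05]},{"gripper":0,"travel":[-3.3,0.1,0],"twist":[0,0,-0.05]},{"gripper":0,"travel":[-2,0,0],"twist":[0,0,-0.03]}]'
python3 pv.py
```

```text
time: 14.98
ee_pos: [0.5004, 0.2233, 0.1332]
tcp_rot: [179.9, 0.0, 154.2]
wrist_force: [-2.8, -1.1, -0.0]
opening: 0.0001
grasp_force: 1.3
r,th 0.06800837336543995 245.10448255729165
time: 15.6
ee_pos: [0.5148, 0.2184, 0.1329]
tcp_rot: [180.0, 0.1, 167.3]
wrist_force: [-2.7, -1.9, 1.3]
opening: 0.0001
grasp_force: 1.2
r,th 0.06809362653829336 258.00641800730045
```

```bash
python3 -m crank '[{"gripper":0,"travel":[-2,0,0],"twist":[0,0,-0.03]},{"gripper":0,"travel":[-2,0,0],"twist":[0,0,-0.03]},{"gripper":0,"travel":[-1.5,0,0],"twist":[0,0,-0.02]}]'
python3 -m crank '[{"gripper":0,"travel":[-1.5,0,0],"twist":[0,0,-0.02]},{"gripper":0,"travel":[0,0,0],"twist":[0,0,0]}]'; python3 pv.py
```

```text
time: 15.98
ee_pos: [0.5199, 0.2176, 0.1315]
tcp_rot: [180.0, 0.0, 171.9]
wrist_force: [-2.2, 0.3, 2.1]
opening: -0.0002
grasp_force: 1.0
time: 16.23
ee_pos: [0.5214, 0.2173, 0.1312]
tcp_rot: [180.0, 0.0, 173.0]
wrist_force: [-0.2, -0.7, 0.2]
opening: 0.0003
grasp_force: 0.4
r,th 0.06809368125210997 263.56793107250496
```

Force is still at friction level, so it isn't at the stop yet.

```bash
python3 -m crank '[{"gripper":0,"travel":[-1.5,0,0],"twist":[0,0,-0.02]},{"gripper":0,"travel":[-1.5,0,0],"twist":[0,0,-0.02]}]'
python3 -m crank '[{"gripper":0,"travel":[-1,0,0],"twist":[0,0,0]},{"gripper":0,"travel":[0,0,0],"twist":[0,0,0]}]'
python3 -m crank '[{"gripper":0,"travel":[-1,0,0],"twist":[0,0,0]},{"gripper":0,"travel":[0,0,0],"twist":[0,0,0]}]';python3 pv.py
```

```text
time: 16.48
ee_pos: [0.5236, 0.2169, 0.1311]
tcp_rot: [-180.0, -0.1, 175.3]
wrist_force: [-8.7, -0.3, 3.7]
opening: 0.0004
grasp_force: 4.4
time: 16.73
ee_pos: [0.5237, 0.2169, 0.1311]
tcp_rot: [-180.0, -0.2, 175.3]
wrist_force: [-10.1, -0.5, 4.3]
opening: -0.0001
grasp_force: 5.2
time: 16.98
ee_pos: [0.5238, 0.2169, 0.1311]
tcp_rot: [-180.0, -0.3, 175.4]
wrist_force: [-15.0, 0.6, 5.4]
opening: -0.0001
grasp_force: 7.6
r,th 0.06827641577621875 265.6455021331865
```

The stop has been reached: the force rises with no motion. Backing off, rising and moving clear to look.

```bash
python3 -m crank '[{"gripper":0,"travel":[5,0,0],"twist":[0,0,0]},{"gripper":0,"travel":[12,0,0],"twist":[0,0,0]},{"gripper":0,"travel":[12,0,0],"twist":[0,0,0]},{"gripper":0,"travel":[0,0,-40],"twist":[0,0,0]},{"gripper":0,"travel":[0,0,-50],"twist":[0,0,0]},{"gripper":0,"travel":[0,50,-30],"twist":[0,0,0]},{"gripper":0,"travel":[0,-60,0],"twist":[0,0,0]},{"gripper":0,"travel":[40,-40,0],"twist":[0,0,0]},{"gripper":0,"travel":[40,-40,0],"twist":[0,0,0]},{"gripper":0,"travel":[0,0,0],"twist":[0,0,0]},{"gripper":0,"travel":[0,0,0],"twist":[0,0,0]}]'
python3 - <<'E'
from h import *
a=bot.camera("top")[110:270,180:370,::-1];b=bot.camera("side")[140:300,170:360,::-1]
cv2.imwrite("pics/f.png",cv2.resize(np.vstack([a,b])if 0 else np.hstack([a,b]),None,fx=2.1,fy=3.0,interpolation=cv2.INTER_CUBIC)) if 0 else cv2.imwrite("pics/f.png",cv2.resize(np.hstack([a,b]),None,fx=2.1,fy=2.1,interpolation=cv2.INTER_CUBIC))
C=np.array([.561,.118])
t=np.radians(100.8)
for z,n in((.118,"lens"),):
    print(proj("side",np.r_[C+.05*np.array([np.cos(t),np.sin(t)]),.055])-[170,140],proj("side",np.r_[C+.05*np.array([np.cos(t),np.sin(t)]),z])-[170,140])
E
```

```text
time: 18.35
ee_pos: [0.4102, 0.1363, 0.2517]
tcp_rot: [180.0, 0.1, 175.2]
wrist_force: [0.1, 0.6, -0.1]
opening: 0.0002
grasp_force: 0.0
[88.0742219  73.93123369] [87.69486138 57.46305883]
```

View pics/f.png

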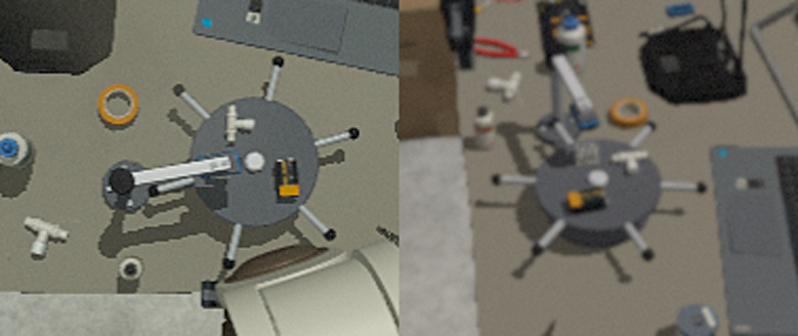

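The final views show the camera arm over the sink at its stop. The lens is near (583,122) and the sink near (587,153), both within about 2 px of prediction. All three parts are upright, the other items have not moved and the robot is clear.

```bash
python3 -c "
from workcell import bot
print(bot.job_done())"
```

```text
the job is handed in; nothing more can be done
None
```

I handed the job in at about 18 s. The camera arm is against its stop, and the heat sink is under the lens to within a few mm by the side view. All three parts still stand on the carousel, though the hand-in gave no verdict.

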